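Seat a sleeve comb in the well strip of an extractor carrier

ROBOT

A 7-joint arm with a two-finger parallel gripper is mounted at the origin on the work surface. World frame = base frame: x ahead of the robot, y to its left, z up, the work surface at z = 0. Lengths are in m, angles in rad, forces in N, time in s.
With the tool pointing down it reaches from about 0.425 to 0.925 m from the base axis. Payload 6.8 kg.
Tool frame: the origin (TCP) lies on the front face of the gripper's body, between the roots of the fingers; the fingertips stand 73 mm ahead of it and the grasp point (between the pads) lies 54 mm ahead of it (env.nose_length is the distance from the TCP to the fingertips, in m); z points along the fingers, y is the direction in which the jaws open and shut (so a half turn about z gives the same grasp; the last joint's range is limited). The gripper opens to 85 mm and grips with 20 to 120 N. Pads are 22 mm wide; open, the fingers measure 114 mm over their backs; the gripper's body (76 mm by 85 mm) begins 54 mm behind the grasp point. The pads swing forward as they close: fully open they stand 13 mm farther back than shut.
Start: joints at [-1.443, 0.477, 0.022, 1.555, -0.011, 1.109, -0.083], TCP at [0.158, 0.656, 0.304] pointing down, gripper open.
Joint ranges: [-2.96, 2.96], [-0.34, 2.1], [-1.41, 1.46], [0.24, 2.44], [-1.37, 4.51], [0.17, 1.92], [-2.96, 2.96]. Speed limits (rad/s): [2.39, 2.39, 3.14, 3.14, 3.14, 3.14, 3.14].

INTERFACE

Orientations are given as a unit quaternion [w, x, y, z].
In Python, from cell import env, kin, camera, calibration, job gives the robot as it stands. The module is installed in compiled form; this text tells all that it offers. Calls block until the motion is done:
- env.reach(position, orientation): joint-space move of the TCP to a pose.
- env.movel(position, velocity=0.15, rot=None, stop_force=None): straight line of the TCP; rot=None keeps the orientation; velocity is the mean speed in m/s. With stop_force (N) it stops when the force on the tool has changed by that much, and returns True; else False.
- env.goto_joints(angles): joint-space move.
- env.grip(opening, f_grip=None): finger opening in m; f_grip is the grip in N (None keeps the last); returns when the fingers have stopped.
- env.dwell(seconds).
- kin.inverse_kinematics(position, orientation): joint angles nearest the present ones, or None.
- env.get_state(): the state.
- camera(name): name is "side" or "top"; returns (picture, depth): 400x640x3 uint8, blue, green, red; 400x640 float32, m along the optical axis (not along the pixel's ray), 0 where there is no reading.
- calibration(name): a dict with "fx", "fy", "cx", "cy" (pixels), "rvec" (rotation vector, rad) and "tvec" (3), from world to camera coordinates, as OpenCV has them. Camera axes: x right, y down, z forward; pixel columns grow to the right and rows downward; lengths in m; the calibration is good to about 2 mm. A picture is of the moment at which its call begins. calibration takes no time and is no camera call.
A pose or a line that the arm cannot do raises env.PlanningError and nothing moves.
- job.job_done(): hands the job in, once; it reports no verdict.
The state is a dict: "time": time; "qpos": joint angles; "joint_velocities": joint speeds; "joint_torque": joint torques, N m; "tcp_pos": TCP position; "orientation": TCP orientation; "force": force on the tool from outside, world axes, zero at the start; "torque": the same for the moment, N m; "opening": finger opening in m.
Only numpy, scipy, OpenCV 4.12 (cv2) and the standard library are available. Lean on these libraries where they do the work, as an engineer would, in place of code of your own. Each camera call takes 0.05 s, during which the arm holds its last target. There are 200 camera calls.

TASK

Lift the white sleeve comb out of its grey stand by its orange tab and lower it into the blue well strip on the aluminium carrier, finding the wells by feel so that all six sleeves enter their own wells. Press it gently but fully home between the two yellow spring clips, until its spine lies flush on the strip, and let go. Do not force it, 25 N is plenty and more than 60 N on the carrier or strip would break things; leave everything else standing where it is.

Things in the scene. Friction and masses are not known exactly. Their poses are not given: they have to be found in the camera images.
- comb: White comb, about 40 g: a spine 20 x 116 x 6 mm (x, y, z) with six square sleeves hanging from it in a row along y and an orange grip tab on top. Origin: centre of the spine's underside, z up. Same when turned half round. At the start it hangs in the grey stand, spine underside 50 mm above the table.
- comb_grip (a point): Point in the comb's orange tab, 30 mm above the comb's origin. The tab is 12 mm thick (comb's x), 40 mm long (y) and reaches from 6 to 42 mm above the origin.
- comb_ends (a point): Middle of the row at the sleeves' free ends, 34 mm below the comb's origin. Sleeves: 9 x 9 mm, 34 mm long, flat ends, pitch 16 mm along y (centres at -40, -24, -8, 8, 24, 40 mm).
- stand: Grey fixed stand, base 70 x 150 x 8 mm, origin at the centre of its underside, z up. Two rails along its y (x = 7 to 12 mm either side) carry the spine 50 mm above the table; end stops at y = +-61 mm rise to 60 mm. The comb lifts straight up out of it.
- carrier: Aluminium carrier fixed to the table, base 80 x 180 x 12 mm, origin at the centre of its underside, z up. It bears the blue well strip, 24 x 134 mm, square to it. The strip sits on a stiff slide: its middle is anywhere from -7 to +7 mm along the carrier's y from the origin (x = 0), with no reading of it given, and stays unless pushed sideways with 30 N.
- strip_top (a point): Point fixed on the carrier's z axis, 62 mm above its origin, level with the strip's top. Strip: six wells in a row along y, pitch 16 mm, each 12 (x) x 11.4 (y) mm, 42 mm deep, no lead-in, 4.6 mm solid walls between, 21 mm solid ledges at the ends. Comb fully home: its origin at this height, spine flat on the strip.
- clip_height (a point): Point fixed on the carrier's z axis, 80 mm above its origin, level with the tops of the two yellow spring clips at the strip's ends. Their inner faces lean 15 degrees and grip the spine's ends over about the last 8 mm of travel: its own weight does not seat the comb, a push of about 5 to 15 N does, and it then stays.
- rack: Small blue tube rack fixed between stand and carrier, 66 x 66 x 34 mm, origin at the centre of its underside; its red-capped tubes reach 94 mm above the table. Bystander.
- bottle: Amber bottle, 64 mm across, 130 mm tall, loose, origin under its centre. Bystander.
- jar: White jar with a blue cap, 60 mm across, 75 mm tall, loose, origin under its centre. Bystander.
- beaker: Clear beaker, 70 mm across, 85 mm tall, loose, origin under its centre. Bystander.
- pipette: Hand pipette lying on the table, 277 mm long along its x, 24 mm thick, origin on the table 122 mm from its blue end. Bystander.
- tube0: Red-capped clear tube, 18 mm across, 88 mm tall, standing loose in the blue rack, origin at its foot. Bystander.
- tube1: Red-capped clear tube, 18 mm across, 88 mm tall, standing loose in the blue rack, origin at its foot. Bystander.
- tube2: Red-capped clear tube, 18 mm across, 88 mm tall, standing loose in the blue rack, origin at its foot. Bystander.
Not all that is in view belongs to the job. What is shaped like the carrier but green or pink is not meant.

How it is judged:
On the way, in this order (a step that is already met when the one before it is completed fails the run):
1. the comb is lifted clear of its stand (height (world z) of comb above 0.098 m), for 0.1 s.
2. all six sleeves are in the wells, comb upright and square to the carrier (x of comb in the frame of carrier between -0.006 and 0.006 m and y of comb in the frame of carrier between -0.011 and 0.011 m and angle between the y axis of comb and the y axis of carrier, either way round below 0.08 rad and angle between comb's own z axis and vertical below 0.05 rad and z of comb in the frame of carrier below 0.084 m), for 0.1 s.
At the end, for the whole second after the job is handed in: The comb is fully home: its origin 59 to 64.5 mm above the carrier's origin (spine flush on the strip within 2.5 mm), within 6 mm of the carrier's middle line in x and 11 mm in y, upright within 0.05 rad and square to the carrier within 0.08 rad, released and at rest (x of comb in the frame of carrier between -0.006 and 0.006 m and y of comb in the frame of carrier between -0.011 and 0.011 m and angle between the y axis of comb and the y axis of carrier, either way round below 0.08 rad and angle between comb's own z axis and vertical below 0.05 rad and z of comb in the frame of carrier between 0.059 and 0.0645 m and linear speed of comb below 0.01 m/s); the robot touches nothing.
It fails at once if the comb, or the robot itself, bears on the carrier or its strip with more than 60 N (contact force between any of comb, the fingers, the arm and carrier above 60 N).
It fails at once if a bystander is shifted by more than 20 mm or tipped (distance of any of bottle, jar, beaker, pipette, tube0, tube1, tube2 from where it was at the start of the episode above 0.02 m or angle between any of bottle, jar, beaker, tube0, tube1, tube2's own z axis and vertical above 0.5 rad).
It also fails if it takes over 64 s, if anything falls off the work surface, if the arm or the gripper's body presses on something with over 40 N, if the wrist force passes 120 N, or if a joint passes its speed limit or range.

## Working session

There is one attempt and no reset: what is moved stays moved. The work goes in short steps, each a Python script; the robot and the scene stay as the last script left them, time stands still between calls to the robot, and variables do not carry over. Pictures are saved under pics/ and viewed, on a budget of 10 in all, crops included, one or two more only if the job needs it, and the job is handed in when it is done.

```bash
mkdir -p pics; cat > h.py <<'E'
import numpy as np, cv2
from cell import env, kin, camera, calibration, job
def cal(n):
    c=calibration(n); R=cv2.Rodrigues(np.array(c["rvec"],float))[0]
    return c,R,np.array(c["tvec"],float).reshape(3)
def cloud(n,d):
    c,R,t=cal(n); v,u=np.mgrid[0:400,0:640]
    P=np.stack([(u-c["cx"])/c["fx"]*d,(v-c["cy"])/c["fy"]*d,d],-1)
    return (P-t)@R
def plane(n,uv,z):
    c,R,t=cal(n); uv=np.atleast_2d(uv).astype(float)
    r=np.c_[(uv[:,0]-c["cx"])/c["fx"],(uv[:,1]-c["cy"])/c["fy"],np.ones(len(uv))]@R
    o=-R.T@t; return o+r*((z-o[2])/r[:,2])[:,None]
E
python3 - <<'E'
from h import *
for n in("top","side"):
    p,d=camera(n); cv2.imwrite(f"pics/{n}0.png",p); np.savez(f"{n}0.npz",p=p,d=d); c,R,t=cal(n); print(n,c,-R.T@t)
E
```

```text
top {'fx': 473.8540961986198, 'fy': 473.8540961986198, 'cx': 312.86068141276934, 'cy': 203.88666742180556, 'rvec': array([ 2.15982016, -2.1293542 ,  0.17711996]), 'tvec': array([0.09068864, 0.51852214, 1.32748868])} [0.30517626 0.10911284 1.39078312]
side {'fx': 364.31764095732245, 'fy': 364.31764095732245, 'cx': 325.375459306901, 'cy': 205.87628389056982, 'rvec': array([ 2.38633377, -0.0519039 ,  0.04460116]), 'tvec': array([-0.52622223,  0.12964352,  0.88395718])} [ 0.48698863 -0.53655993  0.7416489 ]
```

View pics/top0.png

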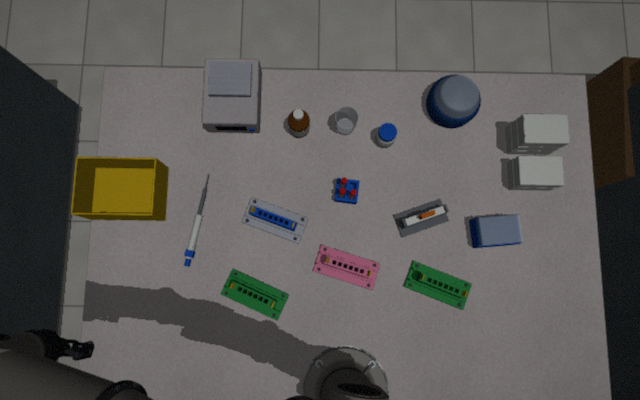

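View pics/side0.png

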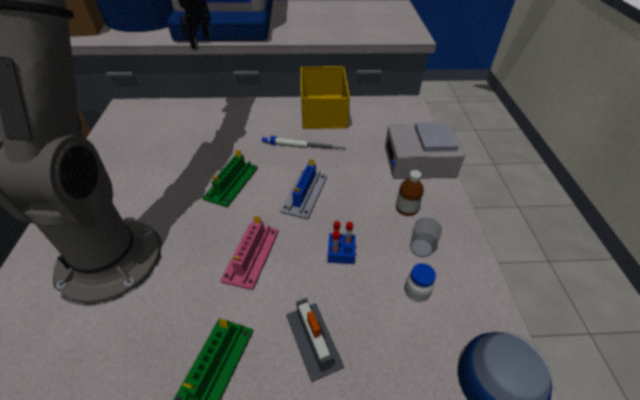

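```bash
python3 - <<'E'
from h import *
z=np.load("top0.npz");p,d=z["p"],z["d"];W=cloud("top",d);hsv=cv2.cvtColor(p,cv2.COLOR_BGR2HSV)
def rect(name,m,h):
    cs,_=cv2.findContours(m.astype(np.uint8),cv2.RETR_EXTERNAL,cv2.CHAIN_APPROX_NONE)
    c=max(cs,key=cv2.contourArea); P=plane("top",c[:,0,:],h)[:,:2]
    r=cv2.minAreaRect((P*1000).astype(np.float32)); M=np.zeros(m.shape,np.uint8);cv2.drawContours(M,[c],-1,1,-1)
    v,u=np.nonzero(M); Q=plane("top",np.c_[u,v],h)[:,:2]; w=np.linalg.eigh(np.cov(Q.T))[1][:,1]
    zz=W[...,2][m]; print(name,"rect",np.round(r[0],1),np.round(r[1],1),"mean",np.round(Q.mean(0)*1000,1),"yaxis ang",round(float(np.degrees(np.arctan2(w[1],w[0]))),2),"n",len(u),"z",np.round(np.percentile(zz,[5,50,95]),3))
box=lambda u0,u1,v0,v1:(np.add.outer(np.arange(400),np.zeros(640))>=v0)&(np.add.outer(np.arange(400),np.zeros(640))<v1)&(np.add.outer(np.zeros(400),np.arange(640))>=u0)&(np.add.outer(np.zeros(400),np.arange(640))<u1)
H,S,V=[hsv[...,i].astype(int) for i in range(3)]
B=box(385,458,190,245); C=box(235,315,190,250)
Z=W[...,2]
rect("tab",B&(H<20)&(S>150)&(V>60),.092)
rect("spine",B&(((S<60)&(V>150))|((H<20)&(S>150)&(V>60))),.056)
rect("spine_z",B&(Z>.047),.056)
rect("stand_z",B&(Z>.004),.008)
rect("strip",C&(H>100)&(H<130)&(S>130),.062)
rect("strip_z",C&(Z>.045),.062)
rect("carr_z",C&(Z>.006),.012)
rect("yel",C&(H>18)&(H<35)&(S>120),.08)
a=cv2.resize(p[190:250,235:315],None,fx=6,fy=6,interpolation=2);b=cv2.resize(p[190:250,385:465],None,fx=6,fy=6,interpolation=2)
cv2.imwrite("pics/crop.png",cv2.resize(np.clip(np.vstack([a,b])*1.3,0,255).astype(np.uint8),(400,600)))
print(np.round(Z[box(100,200,330,360)].mean() if 0 else np.median(Z[330:360,480:560]),4))
cv2.imwrite("pics/crop.png",np.clip(np.hstack([a,b])[:, :].astype(float)*1.3,0,255).astype(np.uint8)[:, :] if 0 else cv2.resize(np.clip(np.hstack([a,b])*1.3,0,255).astype(np.uint8),(800,300)))
E
```

```text
tab rect [ 485.8 -219.6] [10.5 38.2] mean [ 485.7 -218.7] yaxis ang 108.39 n 52 z [0.087 0.093 0.097]
spine rect [ 490.8 -228.7] [10.8 39.3] mean [ 490.7 -227.8] yaxis ang 108.39 n 52 z [0.054 0.091 0.097]
spine_z rect [ 487.2 -219.9] [ 24.4 137. ] mean [ 487.1 -219.7] yaxis ang 110.24 n 399 z [0.049 0.058 0.1  ]
stand_z rect [ 491.7 -219.9] [ 84.2 165.6] mean [ 488.2 -221.2] yaxis ang 109.96 n 1251 z [0.004 0.009 0.089]
strip rect [471.9 210.3] [133.6  25.8] mean [471.1 209.3] yaxis ang 70.0 n 389 z [0.022 0.061 0.067]
strip_z rect [474.2 212.2] [135.   25.2] mean [474.2 212. ] yaxis ang 70.2 n 427 z [0.051 0.063 0.74 ]
carr_z rect [473.9 210.9] [181.8  85.3] mean [473.9 210. ] yaxis ang 69.85 n 1688 z [0.007 0.016 0.066]
yel rect [493.9 266.7] [11.3  8.4] mean [493.5 266.9] yaxis ang 160.98 n 15 z [0.063 0.075 0.085]
0.0009
```

View pics/crop.png

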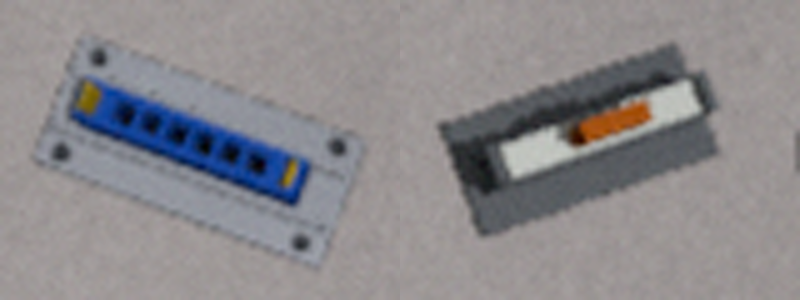

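The crop confirms the blue strip on the grey carrier at top px (275,220) as the target. Pink (346,267) and the greens (255,293) and (437,284) are decoys. The comb with its orange tab is at (424,214), in the grey stand. Next I grasp and lift.

```bash
cat >> h.py <<'E'
from scipy.spatial.transform import Rotation as Ro
def quat(deg,tilt=0):
    a=np.radians(deg); y=np.array([np.cos(a),np.sin(a),0]); z=np.array([0,0,-1.]); 
    q=Ro.from_matrix(np.c_[np.cross(y,z),y,z]).as_quat(); return q[[3,0,1,2]]
def st(s=""):
    x=env.get_state(); print(s,"t",round(x["time"],2),"tcp",np.round(np.array(x["tcp_pos"])*1000,1),"F",np.round(x["force"],1),"T",np.round(x["torque"],2),"op",round(x["opening"]*1000,1)); return x
E
python3 - <<'E'
from h import *
for f in(0,180):
    for pos,a in(((.487,-.22,.3),20),((.473,.211,.3),-20)): 
        q=kin.inverse_kinematics(pos,quat(a+f)); print(f,a,None if q is None else np.round(q,2))
q0=kin.inverse_kinematics((.487,-.22,.3),quat(20)); q1=kin.inverse_kinematics((.487,-.22,.3),quat(200))
cur=np.array(env.get_state()["qpos"])
f=0 if q1 is None or (q0 is not None and abs(np.array(q0)-cur).max()<abs(np.array(q1)-cur).max()) else 180
print("flip",f); open("flip","w").write(str(f))
env.reach((.487,-.22,.22),quat(20+f)); env.grip(.05,60); st("above")
print(env.movel((.487,-.22,.134),velocity=.1,stop_force=8)); st("down")
env.grip(0.0,70); st("grip"); env.dwell(.2)
print(env.movel((.487,-.22,.30),velocity=.12)); st("lift")
for n in("top","side"):
    p,d=camera(n); cv2.imwrite(f"pics/{n}1.png",p); np.savez(f"{n}1.npz",p=p,d=d)
E
```

```text
0 20 [-0.32  0.31  0.78  1.93 -0.26  1.    0.92]
0 -20 [-1.02  0.24  0.57  1.96 -0.16  0.98 -0.73]
180 20 [-0.62  0.55  1.29  1.95 -0.59  1.11 -1.87]
180 -20 [-0.58  0.22  0.05  1.93 -0.01  0.98  2.27]
flip 0
above t 3.83 tcp [ 487. -220.  220.] F [-0.5  0.1  0.6] T [-0.03  0.05 -0.01] op 50.2
False
down t 4.83 tcp [ 487.3 -220.3  134.5] F [-0.1  0.2  0.2] T [-0.01  0.01  0.05] op 49.8
grip t 5.26 tcp [ 487.4 -220.   134.5] F [-0.1  1.   5.3] T [0.18 0.14 0.01] op 10.9
False
lift t 6.99 tcp [ 486.7 -219.8  299.3] F [ 0.6 -0.1  0. ] T [ 0.02  0.03 -0.05] op 11.0
```

```bash
python3 - <<'E'
from h import *
env.reach((.473,.211,.30),quat(-20)); st("over")
env.movel((.473,.211,.205),velocity=.1); env.dwell(.3); st("pre")
ims=[]
for n,(u,v) in(("top",(275,220)),("side",(305,185))):
    p,d=camera(n); np.savez(f"{n}2.npz",p=p,d=d)
    ims.append(cv2.resize(p[v-55:v+55,u-40:u+40],None,fx=5,fy=5,interpolation=2))
cv2.imwrite("pics/pre.png",np.clip(np.hstack(ims)*1.3,0,255).astype(np.uint8))
E
```

```text
over t 8.68 tcp [473.4 209.9 300.1] F [-0.6 -0.1 -1. ] T [-0.    0.02 -0.01] op 10.8
pre t 10.07 tcp [473.1 211.2 205.3] F [-0.5  0.1  0.3] T [ 0.02  0.05 -0.02] op 11.1
```

View pics/pre.png

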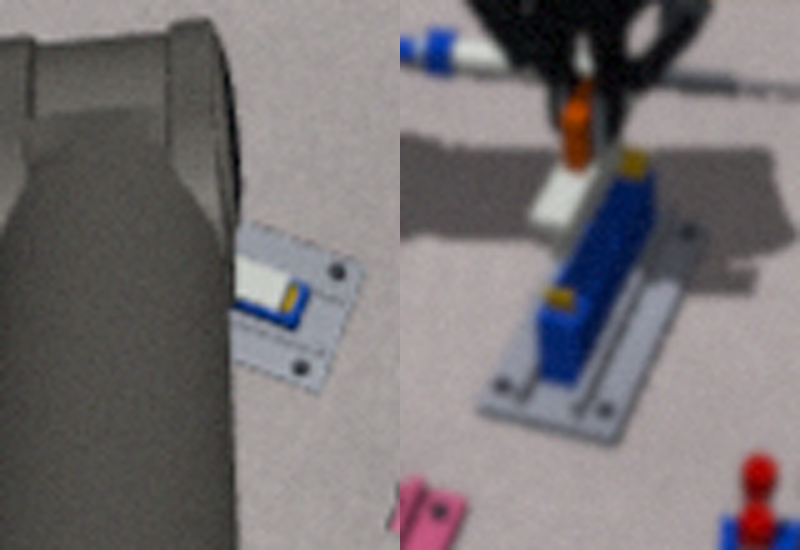

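Top crop: the comb's near spine end is just above the strip's yellow clip at (293,297). Side crop: the comb hangs square and upright above the strip. I'll refine the strip and spine centres from the first pictures, then start probing.

```bash
python3 - <<'E'
from h import *
def ld(n):
    z=np.load(n+".npz"); return z["p"],cv2.cvtColor(cv2.GaussianBlur(z["p"],(1,1),0),cv2.COLOR_BGR2HSV).astype(int)
ey=np.array([np.cos(np.radians(70)),np.sin(np.radians(70))]); ex=np.array([ey[1],-ey[0]])
def prof(n,c,deg,h,half,chan):
    p,_=ld(n); e=np.array([np.cos(np.radians(deg)),np.sin(np.radians(deg))]); x=np.array([e[1],-e[0]])
    C,R,t=cal(n); K=np.array([[C["fx"],0,C["cx"]],[0,C["fy"],C["cy"]],[0,0,1]])
    s=np.arange(-80,80.1,1); w=np.arange(-25,25.1,1)
    P=np.array([[*(np.array(c)+(e*a+x*b)/1000),h] for b in w for a in s])
    uv=cv2.projectPoints(P,np.array(C["rvec"]),np.array(C["tvec"]),K,None)[0].reshape(len(w),len(s),2).astype(np.float32)
    return cv2.remap(p,uv[...,0],uv[...,1],cv2.INTER_LINEAR),s,w
a,_,_=prof("top0",(.473,.211),70,.062,0,0); b,_,_=prof("top0",(.487,-.22),110,.056,0,0)
c,_,_=prof("side0",(.473,.211),70,.062,0,0); d,_,_=prof("side0",(.487,-.22),110,.056,0,0)
g=np.vstack([np.hstack([a,b]),np.hstack([c,d])])
for k,im in(("strip top",a),("strip side",c)):
    pr=im[20:31,:,0].astype(float).mean(0); # blue, wells dark: fit 16mm comb phase
    s=np.arange(-80,80.1,1); 
    sc=[(-sum(np.interp([o+k for k in(-40,-24,-8,8,24,40)],s,pr))+sum(np.interp([o+k for k in(-48,-32,-16,0,16,32,48)],s,pr))*6/7,o) for o in np.arange(-10,10,.25)]
    print(k,sorted(sc)[-4:]); print(pr.round().astype(int).tolist())
for k,im in(("comb top",b),("comb side",d)):
    print(k,[im[r,:,0].astype(int).tolist()[10:150:1] for r in((17,33))])
cv2.imwrite("pics/rect.png",cv2.resize(np.clip(g*1.5,0,255).astype(np.uint8),(800,255)))
E
```

```text
Traceback (most recent call last):
  File "h.py", line 4, in cal
    c=calibration(n); R=cv2.Rodrigues(np.array(c["rvec"],float))[0]
ValueError: cameras: side, top
```

That draft was wandering towards fitting warped pictures, so I'll use plain masks and ray casting instead.

```bash
python3 - <<'E'
from h import *
p=np.load("top0.npz")["p"]; k=6
def up(u0,u1,v0,v1): return cv2.resize(p[v0:v1,u0:u1],None,fx=k,fy=k,interpolation=cv2.INTER_CUBIC)
a=up(235,315,190,250); hsv=cv2.cvtColor(a,cv2.COLOR_BGR2HSV)
s=(hsv[...,0]>95)&(hsv[...,0]<135)&(hsv[...,1]>110)
B=a[...,0]; s=cv2.morphologyEx(s.astype(np.uint8),cv2.MORPH_CLOSE,np.ones((15,15)))
for th in(70,85,100):
    n,l,stt,cen=cv2.connectedComponentsWithStats(((B<th)&(s>0)).astype(np.uint8))
    i=[j for j in range(1,n) if 60<stt[j,4]<600]
    P=plane("top",[( (cen[j][0]+.5)/k-.5+235,(cen[j][1]+.5)/k-.5+190) for j in i],.062)[:,:2]*1000
    print(th,[int(stt[j,4]) for j in i]); print(P.round(1).tolist(),"mean",P.mean(0).round(1))
b=up(385,465,190,250); h=cv2.cvtColor(b,cv2.COLOR_BGR2HSV)
for th in(110,130,150):
    m=((b.min(2)>th)&(h[...,1]<60)).astype(np.uint8)
    # restrict to near the stand
    n,l,stt,cen=cv2.connectedComponentsWithStats(m); 
    j=int(np.bincount(l[100:200,90:310][m[100:200,90:310]>0]).argmax()) if m[100:200,90:310].any() else 0
    v,u=np.nonzero(l==j); P=plane("top",np.c_[(u+.5)/k-.5+385,(v+.5)/k-.5+190],.056)[:,:2]*1000
    r=cv2.minAreaRect(P.astype(np.float32)); print(th,np.round(r[0],1),np.round(r[1],1),round(r[2],1))
E
```

```text
70 [404, 344, 366, 393, 378, 387, 387, 79]
[[487.0, 248.3], [482.0, 233.6], [475.9, 218.3], [470.8, 203.4], [465.7, 188.4], [459.9, 173.4], [455.0, 155.5], [439.7, 156.9]] mean [467.  197.2]
85 [551, 491, 527, 545, 512, 522, 504]
[[487.3, 248.6], [482.2, 233.7], [476.3, 218.5], [471.0, 203.6], [465.8, 188.6], [460.1, 173.6], [455.2, 155.6]] mean [471.1 203.2]Traceback (most recent call last):
  File "<stdin>", line 10, in <module>
  File "h.py", line 12, in plane
    r=np.c_[(uv[:,0]-c["cx"])/c["fx"],(uv[:,1]-c["cy"])/c["fy"],np.ones(len(uv))]@R
             ~~^^^^^
IndexError: index 0 is out of bounds for axis 1 with size 0
```

```bash
python3 - <<'E'
from h import *
p=np.load("top0.npz")["p"]; k=6
b=cv2.resize(p[190:250,385:465],None,fx=k,fy=k,interpolation=cv2.INTER_CUBIC); h=cv2.cvtColor(b,cv2.COLOR_BGR2HSV).astype(int)
g=b.min(2); print(g[::30,::40].tolist())
for th in(150,165,180):
    m=((g>th)|((h[...,0]<20)&(h[...,1]>130)&(h[...,2]>60))).astype(np.uint8)
    cs=[c for c in cv2.findContours(m,0,1)[0] if cv2.contourArea(c)>800 and 100<c[:,0,0].mean()<380]
    for c in cs:
        P=plane("top",(c[:,0,:]+.5)/k-.5+[385,190],.056)[:,:2]*1000; r=cv2.minAreaRect(P.astype(np.float32)); print(th,cv2.contourArea(c),np.round(r[0],1),np.round(r[1],1),round(r[2],1))
E
```

```text
[[113, 119, 118, 115, 115, 109, 113, 113, 113, 112, 111, 112], [117, 112, 118, 118, 114, 114, 111, 109, 109, 113, 111, 114], [118, 117, 113, 116, 111, 113, 114, 118, 72, 110, 112, 113], [116, 118, 115, 115, 113, 119, 66, 67, 49, 68, 115, 114], [115, 116, 118, 102, 66, 62, 40, 89, 145, 55, 116, 113], [116, 112, 63, 70, 31, 66, 11, 41, 99, 66, 113, 113], [120, 117, 33, 90, 147, 147, 88, 69, 69, 67, 114, 118], [114, 116, 35, 65, 76, 69, 70, 66, 105, 114, 114, 115], [119, 117, 76, 71, 69, 68, 106, 115, 117, 116, 114, 112], [116, 118, 116, 67, 113, 118, 114, 115, 114, 114, 117, 113], [121, 120, 116, 115, 114, 119, 112, 117, 113, 116, 114, 112], [115, 116, 118, 115, 113, 117, 117, 119, 113, 113, 117, 113]]
150 2043.0 [ 490.7 -227.9] [12.9 42.8] 19.2
165 2043.0 [ 490.7 -227.9] [12.9 42.8] 19.2
180 2043.0 [ 490.7 -227.9] [12.9 42.8] 19.2
```

```bash
cat >> h.py <<'E'
EY=np.array([np.cos(np.radians(70)),np.sin(np.radians(70))]); EX=np.array([EY[1],-EY[0]])
def at(base,dx,dy,z): return (*(np.array(base)+EX*dx/1000+EY*dy/1000),z)
E
python3 - <<'E'
from h import *
p=np.load("top0.npz")["p"]; k=6
b=cv2.resize(p[190:250,385:465],None,fx=k,fy=k,interpolation=cv2.INTER_CUBIC); h=cv2.cvtColor(b,cv2.COLOR_BGR2HSV).astype(int)
g=b.min(2); e=np.array([np.cos(np.radians(110)),np.sin(np.radians(110))]); o=None
for th in(124,128,132):
    m=((g>th)|((h[...,0]<20)&(h[...,1]>130)&(h[...,2]>60))).astype(np.uint8)
    c=max(cv2.findContours(m,0,1)[0],key=cv2.contourArea)
    P=plane("top",(c[:,0,:]+.5)/k-.5+[385,190],.056)[:,:2]*1000; r=cv2.minAreaRect(P.astype(np.float32)); s=(P-[487,-220])@e
    print(th,cv2.contourArea(c),np.round(r[0],1),np.round(r[1],1),round(r[2],1),"along",s.min().round(1),s.max().round(1))
    if 110<max(r[1])<124: o=(s.min()+s.max())/2
print("offset",o)
if o is None: raise SystemExit
base=np.array([.4738,.2111])-EY*np.sign(1)*o/1000
# tool x = comb y at both places, so offset carries over along EY
np.save("base.npy",base); print(base)
for dx,dy in((0,0),(0,1.6),(0,-1.6),(2,0),(-2,0)):
    env.movel(at(base,dx,dy,.184),velocity=.04)
    hit=env.movel(at(base,dx,dy,.170),velocity=.03,stop_force=6); x=st(f"{dx},{dy} {hit}")
    if x["tcp_pos"][2]<.1745: print("IN"); break
E
```

```text
124 2613.5 [ 473.4 -185.1] [19.  38.7] 20.1 along 18.1 56.8
128 2489.0 [ 473.4 -184.9] [18.4 38. ] 19.7 along 18.7 56.6
132 2346.0 [ 473.3 -184.7] [17.9 36.9] 20.0 along 19.4 56.3
offset None
```

```bash
python3 - <<'E'
from h import *
p=np.load("top0.npz")["p"]; k=6
b=cv2.resize(p[190:250,385:465],None,fx=k,fy=k,interpolation=cv2.INTER_CUBIC); g=b.min(2); e=np.array([np.cos(np.radians(110)),np.sin(np.radians(110))]); o=None
m=(g>126).astype(np.uint8); cs=[c for c in cv2.findContours(m,0,1)[0] if cv2.contourArea(c)>500]
P=plane("top",(np.vstack(cs)[:,0,:]+.5)/k-.5+[385,190],.056)[:,:2]*1000; s=(P-[487,-220])@e
print(len(cs),s.min(),s.max())
if not 108<np.ptp(s)<122: raise SystemExit
o=(s.min()+s.max())/2; base=np.array([.4738,.2111])-EY*o/1000; np.save("base.npy",base); print(o,base)
for dx,dy in((0,0),(0,1.6),(0,-1.6),(2,0),(-2,0)):
    env.movel(at(base,dx,dy,.184),velocity=.04)
    hit=env.movel(at(base,dx,dy,.170),velocity=.03,stop_force=6); x=st(f"{dx},{dy} {hit}")
    if x["tcp_pos"][2]<.1745: print("IN"); break
E
```

```text
2 -57.52429158726382 56.78499298831427
-0.3696492994747729 [0.47392643 0.21144736]
0,0 True t 11.14 tcp [474.6 211.6 180.3] F [-1.5  0.1  8.7] T [-0.11  0.56  0.02] op 11.2
0,1.6 True t 11.69 tcp [474.8 213.  180.3] F [-2.2 -0.3  7.9] T [-0.1   0.51  0.03] op 11.0
0,-1.6 True t 12.26 tcp [473.7 210.1 180.4] F [-2.4 -0.8  8.5] T [-0.15  0.48  0.01] op 11.2
2,0 True t 12.81 tcp [476.1 210.9 180.2] F [-1.6 -0.5  9. ] T [-0.14  0.5  -0.01] op 11.1
-2,0 True t 13.38 tcp [472.4 212.3 180.4] F [-2.8 -0.8  7.9] T [-0.15  0.53  0.01] op 11.1
```

```bash
python3 - <<'E'
from h import *
base=np.load("base.npy")
c=[(x,y) for x in(-3,-1.5,0,1.5,3) for y in np.arange(-6,6.1,1.5)]
c=sorted([q for q in c if q!=(0,0)],key=lambda q:np.hypot(q[0]*1.2,q[1]))[:30]
for dx,dy in c:
    env.movel(at(base,dx,dy,.183),velocity=.05)
    hit=env.movel(at(base,dx,dy,.170),velocity=.03,stop_force=6); x=env.get_state()
    print(dx,dy,round(x["tcp_pos"][2]*1000,1),np.round(x["force"],1),np.round(x["torque"],2))
    if x["tcp_pos"][2]<.1765: print("IN"); break
st()
E
```

```text
0 -1.5 180.4 [-0.9 -0.3  6.5] [-0.07  0.19  0.01]
0 1.5 180.4 [-1.5 -0.2  5.8] [ 0.    0.22 -0.03]
-1.5 0.0 180.4 [-1.5 -0.6  5.9] [-0.03  0.19  0.05]
1.5 0.0 180.3 [-1.  -0.1  9.4] [-0.1   0.51 -0.01]
-1.5 -1.5 180.4 [-1.  -1.   6.2] [-0.05  0.29  0.02]
-1.5 1.5 180.4 [-0.5 -0.3  4.6] [-0.02  0.27  0.01]
1.5 -1.5 180.4 [-0.8  0.1  5.8] [ 0.04  0.23 -0.02]
1.5 1.5 169.8 [ 0.7 -0.8 -0.4] [-0.27 -0.36  0.03]
IN
 t 17.73 tcp [475.9 212.  169.8] F [ 0.7 -0.8 -0.4] T [-0.27 -0.36  0.03] op 10.8
```

In. I lower to just above the clips first, and check the side forces before pressing.

```bash
python3 - <<'E'
from h import *
base=np.load("base.npy")
print(env.movel(at(base,1.5,1.5,.157),velocity=.03,stop_force=8)); x=st()
if x["tcp_pos"][2]<.159:
    for zt in(.152,.149,.1465,.145):
        hit=env.movel(at(base,1.5,1.5,zt),velocity=.015,stop_force=20); st(f"{zt} {hit}")
        if hit: break
E
```

```text
False
 t 18.32 tcp [476.  212.2 156.9] F [ 2.  -0.7 -1.3] T [-0.18 -0.65  0.11] op 10.8
0.152 False t 18.8 tcp [476.  212.6 152. ] F [ 3.8  0.6 -1.3] T [ 0.15 -0.76  0.11] op 11.0
0.149 False t 19.15 tcp [476.  212.4 149. ] F [ 2.8  0.9 -0.2] T [ 0.1  -0.78  0.07] op 11.3
0.1465 False t 19.47 tcp [476.  212.4 146.4] F [3.7 0.7 1.5] T [ 0.13 -0.8   0.03] op 10.8
0.145 False t 19.72 tcp [476.1 212.3 146.3] F [-2.1 -1.5 21.3] T [-0.28  0.48  0.06] op 10.9
```

```bash
python3 - <<'E'
from h import *
env.dwell(.3); st("hold"); env.grip(.045); st("open")
x=env.get_state()["tcp_pos"]
env.movel((x[0],x[1],.26),velocity=.12); env.reach((.52,-.05,.32),quat(0)); st("away")
ims=[]
for n,(u,v) in(("top",(275,220)),("side",(305,185))):
    p,d=camera(n); np.savez(f"{n}3.npz",p=p,d=d)
    ims.append(cv2.resize(p[v-40:v+40,u-40:u+40],None,fx=5,fy=5,interpolation=2))
    W=cloud(n,d); s=(W[...,:2]-np.array([.4738,.2111])); a=s@EY; b=s@EX
    for lo,hi in((-55,-25),(-15,15),(25,55)):
        m=(abs(b)<.006)&(a>lo/1000)&(a<hi/1000); print(n,lo,hi,np.round(np.percentile(W[...,2][m],[10,50,90])*1000,1))
cv2.imwrite("pics/end.png",np.clip(np.hstack(ims)*1.3,0,255).astype(np.uint8))
E
```

```text
hold t 20.02 tcp [476.1 212.3 146.3] F [-2.8 -1.9 20.6] T [-0.27  0.43  0.06] op 11.1
open t 20.44 tcp [475.3 212.2 144.6] F [-0.6  0.1 -0.1] T [ 0.02 -0.02 -0.01] op 44.7
away t 22.61 tcp [520.  -48.6 319.4] F [-0.1  1.6 -0.5] T [-0.03  0.01  0.06] op 44.8
top -55 -25 [64.5 69.3 73.2]
top -15 15 [102.5 105.4 108.4]
top 25 55 [67.2 69.6 73.2]
side -55 -25 [66.7 68.2 70.3]
side -15 15 [103.  103.6 105.2]
side 25 55 [67.2 68.9 69.7]
```

View pics/end.png

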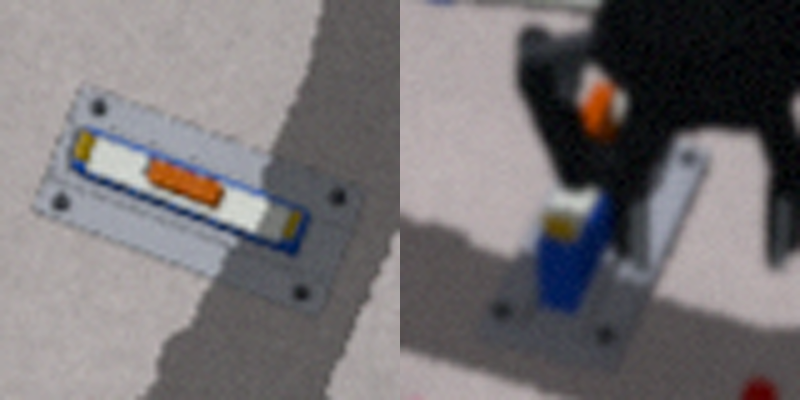

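Top view: the spine lies between both clips, (85,145) and (292,222), and level. Depth puts the spine top at about 68–69 mm and the tab top at about 104 mm, which means home. I barely felt the clips on the way down, so I'll check by pressing gently on the tab with shut fingers.

```bash
python3 - <<'E'
from h import *
print(env.nose_length)
p0=(.476,.2122)
env.reach((*p0,.26),quat(-20)); env.grip(0.0,30); env.movel((*p0,.190),velocity=.1); st()
print(env.movel((*p0,.170),velocity=.015,stop_force=14)); st("touch")
env.dwell(.2); st("press")
env.movel((*p0,.26),velocity=.1); env.reach((.52,-.15,.35),quat(0)); st("away")
for n in("top","side"):
    p,d=camera(n); W=cloud(n,d); s=(W[...,:2]-np.array([.4738,.2111])); a=s@EY; b=s@EX
    for lo,hi in((-55,-25),(-15,15),(25,55)):
        m=(abs(b)<.006)&(a>lo/1000)&(a<hi/1000); print(n,lo,hi,np.round(np.percentile(W[...,2][m],[10,50,90])*1000,1))
    if n=="top":
        cv2.imwrite("pics/final.png",p)
        hs=cv2.cvtColor(p,cv2.COLOR_BGR2HSV).astype(int); v,u=np.nonzero((hs[...,0]<18)&(hs[...,1]>150)&(hs[...,2]>70)); k=(abs(u-275)<25)&(abs(v-220)<20)
        q=plane("top",np.c_[u[k],v[k]],.104)[:,:2]; print("tab",q.mean(0)); w=(q.mean(0)-[.4739,.2105])*1000; print("rel carrier x,y mm",w@EX,w@EY)
E
```

```text
0.0726
 t 25.12 tcp [476.4 212.2 190.4] F [-0.4 -0.2 -0.2] T [-0.01  0.01  0.06] op 0.0
True
touch t 26.01 tcp [476.1 212.1 176.7] F [-1.6 -1.4  8.7] T [-0.1   0.43  0.02] op 0.3
press t 26.21 tcp [476.  212.2 176.7] F [-2.7  0.1  7.5] T [-0.08  0.32  0.03] op -0.2
away t 28.6 tcp [ 520.3 -148.7  349.4] F [ 0.9  0.4 -0.3] T [ 0.03 -0.02  0.01] op -0.0
top -55 -25 [66.5 68.9 72.1]
top -15 15 [101.5 105.3 108.6]
top 25 55 [65.2 69.5 72.4]
tab [0.47081743 0.21066865]
rel carrier x,y mm -2.954353672687312 -0.8958251191913689Traceback (most recent call last):
  File "<stdin>", line 11, in <module>
    return _quantile_unchecked(
        a, q, axis, out, overwrite_input, method, keepdims, weights)
    return _ureduce(a,
                    func=_quantile_ureduce_func,
    ...<5 lines>...
                    overwrite_input=overwrite_input,
                    method=method)
    r = func(a, **kwargs)
    result = _quantile(arr,
                       quantiles=q,
    ...<2 lines>...
                       out=out,
                       weights=wgt)
    slices_having_nans = np.isnan(arr[-1, ...])
                                  ~~~^^^^^^^^^
IndexError: index -1 is out of bounds for axis 0 with size 0
```

View pics/final.png

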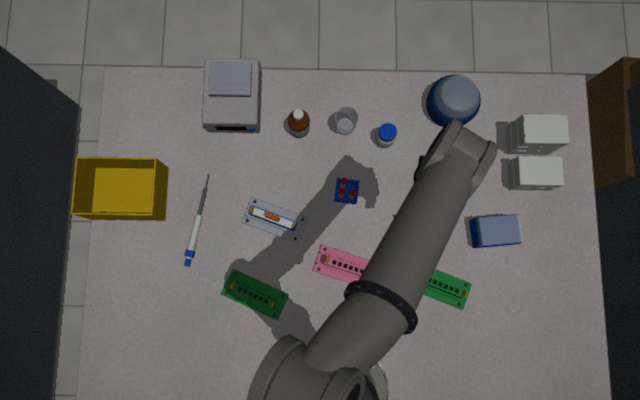

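The fingertips met the tab at 176.7 − 72.6 = 104.1 mm, exactly 62 + 42 mm, so the comb is flush. The bystanders in the last picture look unmoved: bottle (298,122), beaker (344,122), jar (387,133), rack (347,190), pipette (197,220).

```bash
python3 -c "
from h import *
job.job_done(); st('done')"
```

```text
the job is handed in; nothing more can be done
the job is handed in; nothing more can be done
```

The comb is seated in the blue well strip, released, and the job is handed in; the system reports no verdict. I lifted it by its tab and found the wells by touch, entering on the 13th light probe about 2 mm from the camera estimate. I then pressed it home with about 21 N and let go. The robot's clock was about 29 s at hand-in, within the 64 s limit.

**Seated height:**
- The press came to a hard stop 34.0 mm below the first contact with the strip's top, which is the length of the sleeves.
- After release, a light press on the tab (stopped at a 14 N change) found its top at 104.1 mm; fully home is 104 mm.
- Depth readings put the spine's top at 68–69.5 mm at both ends, against 68 mm expected.

**Checks that failed or disagreed:**
- I felt almost none of the 5–15 N clip resistance I expected on the way down, so the clips' grip rests on the comb's height and not on a felt force.
- The camera put the tab about 3 mm to one side in x, against about +2 mm from the gripper's position. Both are within the 6 mm limit, and camera calibration and the tab's visible side may account for the difference.
- The last side-camera depth check failed because the arm probably blocked the view. The same check had worked before the final press.
- I checked the bystanders only by eye in the last top picture, where they looked unmoved.

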